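Tip a microscope limb casting onto its rails and seat it against the stop

TASK

Tip the tall grey casting that stands on the dark inspection plate over onto its two bare machined rails, by pushing it high on the painted back opposite them, so that it falls towards the steel stop bar. Then slide it along the plate from behind until its head end lies square and flush against the sprung facing strip of the stop bar, whose exact setting is not known, press it home with a gentle, steady push (about 12 N for a second or so; never as much as 20 N), and back the gripper off, leaving it touching the strip. Leave the other things on the plate and table where they are.

Things in the scene. Friction and masses are not known exactly. Their poses are not given: they have to be found in the camera images.
- casting: Grey painted casting, 78 x 90 x 150 mm, 0.56 to 0.94 kg, standing on the plate, too wide to grip. Origin: centre of its foot face (underside as it stands). Own z: foot to flat head end (150 mm). Own +x: out of the side with the two bare rails (rail faces 39 mm from origin), to the stop bar within 0.15 rad at the start; -x: flat painted back, 39 mm away. Lying on its rails, own x points straight down.
- back_high (a point): Point on the casting's flat painted back (90 mm wide), at mid width, 125 mm above the foot; axes as the casting's. Centre of mass is 75 mm above the foot: a push here (a few N) tips the casting over its front edge after about 28 degrees, then it falls by itself; a push below half its height may slide it instead. A round boss stands 6 mm out of each y side.
- foot_centre (a point): Centre of the casting's foot face (78 x 90 mm), 39 mm from the rail faces; axes as the casting's. With the casting on its rails this face is upright, looks away from the stop bar and is the one to push (sliding friction a few N). Pushed against the bar the casting may come up cocked and wedge on one corner of its head: its foot end must then be swung sideways to square it.
- head_centre (a point): Centre of the flat head end (78 x 90 mm), 150 mm from the foot face; the end with a 40 mm bright ring, which goes against the stop bar. Axes as the casting's.
- plate: Fixed dark steel inspection plate, 440 x 250 x 12 mm, lying on the table; origin at the centre of its underside, top 12 mm above it. Own x runs along its length towards the stop bar, own z up.
- stop: Fixed steel stop bar across the plate, 30 x 200 mm, 45 mm high. Origin: foot of the middle of the bar's face towards the casting; x into the bar, y along it, z up. The casting seats on the bar's facing, a 180 mm long, 36 mm high strip before it (3 mm off the plate), set 16 to 40 mm proud of that face, differently each time, not measured: find it by feel. It yields 1 mm per 8 N, at most 4 mm.
- objective: Bystander: brass lens barrel standing on the plate beside the casting's path, 25 mm across, 47 mm high; origin at the centre of its underside. To be left alone.
- collar: Bystander: steel collar lying on the plate, 26 mm across, 14 mm high; origin at the centre of its underside. To be left alone.
- knob: Bystander: black knob standing on the plate, 25 mm across, 26 mm high; origin at the centre of its underside. To be left alone.
- driver: Bystander: screwdriver on the table, lying, about 200 mm long; origin at the centre of its underside (at mid length). To be left alone.
- oil_jar: Bystander: small amber jar on the table, 48 mm across, 62 mm high; origin at the centre of its underside. To be left alone.
- small_housing: Bystander: smaller grey housing with a round neck on the table, 50 x 70 mm, 90 mm high; origin at the centre of its underside. To be left alone.

How it is judged:
By the outcome, as a careful person would: the job done as asked, in the order asked, and still so for the second after the job is handed in, with the robot touching nothing.
It also fails if it takes over 67 s, if anything falls off the work surface, if the arm or the gripper's body presses on something with over 40 N, if the wrist force passes 120 N, or if a joint passes its speed limit or range.

ROBOT

A 6-joint arm with a two-finger parallel gripper is mounted at the origin on the work surface. World frame = base frame: x ahead of the robot, y to its left, z up, the work surface at z = 0. Lengths are in mm, angles in rad, forces in N, time in s.
With the tool pointing down it reaches from about 275 to 1000 mm from the base axis. Payload 8.4 kg.
Tool frame: the origin (TCP) lies at the very end of the fingers, on their centre line; the grasp point (between the pads) lies 19 mm behind it; z points along the fingers, y is the direction in which the jaws open and shut (so a half turn about z gives the same grasp; the last joint's range is limited). The gripper opens to 85 mm and grips with 20 to 120 N. Pads are 22 mm wide; open, the fingers measure 114 mm over their backs; the gripper's body (76 mm by 85 mm) begins 54 mm behind the grasp point. The pads swing forward as they close: fully open they stand 13 mm farther back than shut.
Start: joints at [-1.147, 0.353, 1.633, -0, 1.155, -0.002], TCP at [258.155, -569.196, 231.281] pointing down, gripper open.
Joint ranges: [-2.63, 2.63], [-0.92, 2.1], [0.06, 2.66], [-1.3, 4.44], [0, 2.69], [-3.02, 3.02]. Speed limits (rad/s): [2.22, 2.22, 2.79, 3.14, 3.14, 3.14].

INTERFACE

Orientations are given as [roll, pitch, yaw] about the fixed x, y, z axes, in that order (R = Rz(yaw) Ry(pitch) Rx(roll)).
In Python, from rig import r gives the robot as it stands.
- The arm moves only by the tool jog_arm, never from a script. Its argument "moves" is a list of rows, each an object with "grip": the gripper command: -1 is fully open, 1 is shut, values between are in proportion; "translation": the shift along the tool's x, y, z in m, a list of three; "twist": the turn, a rotation vector about the tool's x, y, z in rad, a list of three. In form: [{"grip": grip, "translation": [dx, dy, dz], "twist": [ax, ay, az]}, ...]. A call has 1 to 10 rows; each row shifts and turns the commanded pose from where the row before left it, along the tool's axes as they then stand; what a row does not reach is not made up. A row lasts 1/12 s, in which the tool goes at most 41.7 mm and 7.16 degrees, less where a joint would pass 70% of its speed; a pose out of reach is approached as far as the arm can. A call with a gripper value outside its range is refused whole. The fingers move at their own pace and stop on an object; "squeeze" is the grip in N (left out, the last holds). Time passes only in rows, so rows that do not move let the fingers close. It gives the time, the measured TCP pose, the force and the opening at its end, in the units of the state.
- r.sense(): the state, without advancing time (a new reading comes with each control period).
- r.grab_frame(name): name is "scene" or "top"; returns (picture, depth): 420x560x3 uint8, red, green, blue; 420x560 float32, mm along the optical axis (not along the pixel's ray), 0 where there is no reading.
- r.calibration(name): a dict with "fx", "fy", "cx", "cy" (pixels), "R" (3x3) and "t" (3): a world point X has camera coordinates R X + t. Camera axes: x right, y down, z forward; pixel columns grow to the right and rows downward; lengths in mm; the calibration is good to about 2 mm. A picture is of the moment at which its call begins. calibration takes no time and is no camera call.
- r.sign_off(): hands the job in, once; it reports no verdict.
The state is a dict: "clock": time; "qpos": joint angles; "qvel": joint speeds; "joint_efforts": joint torques, N m; "eef_pos": TCP position; "tcp_rot": TCP orientation; "contact_force": force on the tool from outside, world axes, zero at the start; "wrist_torque": the same for the moment, N m; "opening": opening from 0.0 (shut) to 1.0 (fully open).
Only numpy, scipy, OpenCV 4.12 (cv2) and the standard library are available. Lean on these libraries where they do the work, as an engineer would, in place of code of your own. Each camera call takes 0.05 s, during which the arm holds its last target.

## Working session

There is one attempt and no reset: what is moved stays moved. The work goes in short steps, Python scripts to look and compute and a tool call to move; the robot and the scene stay as the last step left them, time stands still between calls to the robot, and variables do not carry over. Pictures are saved under pics/ and viewed, and the job is handed in when it is done.

Besides the shell and the picture viewer there is one more tool, called after ">>>" in YAML: its name, and indented under it one key for each argument. jog_arm: Moves the arm, as the interface text tells. Its arguments: {"type":"object","properties":{"moves":{"type":"array"},"squeeze":{"type":"number"}},"required":["moves"]}

```bash
ls; mkdir -p pics; python3 - <<'E'
from rig import r
import cv2,numpy as np
print(r.sense())
for n in("scene","top"):
    p,d=r.grab_frame(n); cv2.imwrite(f"pics/{n}0.png",p[:,:,::-1]); np.save(f"pics/{n}0d.npy",d); print(n,r.calibration(n))
E
```

```text
pics
{'clock': 0.0, 'qpos': array([-1.14740765e+00,  3.53621325e-01,  1.63415782e+00,  2.56749710e-05,
        1.15518002e+00, -2.44174279e-03]), 'qvel': array([ 0.0009555 ,  0.00200022, -0.00118625,  0.00141971, -0.00108516,
       -0.00028831]), 'joint_efforts': array([ 1.32583547e-03, -6.05244255e+01, -3.42067480e+01,  2.96329936e-04,
        9.19102924e-03,  6.15573640e-06]), 'eef_pos': array([ 257.95888269, -568.75325098,  230.56829056]), 'tcp_rot': array([-3.14022620e+00, -2.68116255e-05,  4.25820016e-01]), 'contact_force': array([-0.17636738,  0.03234415,  0.47137148]), 'wrist_torque': array([-0.00568384, -0.03204318, -0.01390653]), 'opening': 1.0027595021318847}
scene {'fx': 383.38326803614007, 'fy': 383.38326803614007, 'cx': 279.4121714251524, 'cy': 206.30508004319566, 'R': array([[ 0.49138431,  0.87089905,  0.00873521],
       [ 0.47442402, -0.2592447 , -0.84125741],
       [-0.73038572,  0.41752489, -0.54056421]]), 't': array([-283.39518399, -127.79523184, 1439.10629897])}
top {'fx': 522.4183830037938, 'fy': 522.4183830037938, 'cx': 280.4531254598637, 'cy': 207.1059149151665, 'R': array([[ 1.34676539e-02, -9.99909281e-01, -2.29209965e-04],
       [-9.85535046e-01, -1.32353197e-02, -1.68954132e-01],
       [ 1.68935771e-01,  2.50131023e-03, -9.85623888e-01]]), 't': array([  20.57317877,  549.57707002, 1702.45870171])}
```

View pics/scene0.png

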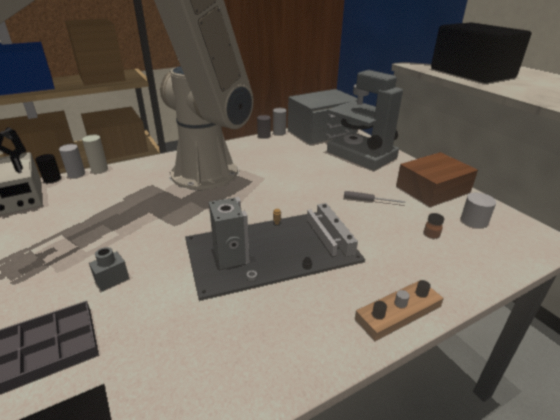

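View pics/top0.png

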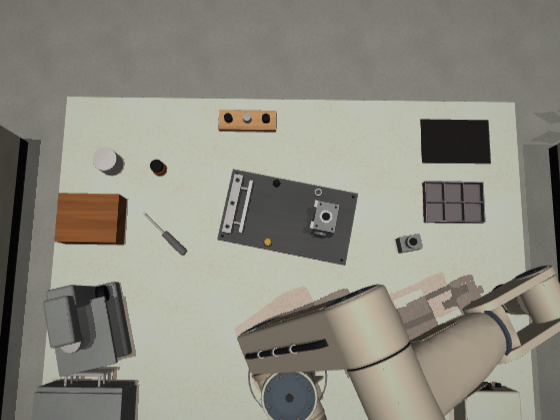

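The scene view shows the casting at about (229,233), with the stop bar at (331,228). In the top view the casting's head is at (325,216), the stop bar at (231,203) with its strip at (245,207), the barrel at (268,242), the knob at (276,183) and the collar at (319,192).

```bash
cat > h.py <<'E'
import numpy as np,cv2
from rig import r
def pts(n,d):
    c=r.calibration(n);v,u=np.mgrid[0:420,0:560]
    P=np.stack([(u-c['cx'])/c['fx']*d,(v-c['cy'])/c['fy']*d,d],-1)
    return (P-c['t'])@c['R']
def atz(n,u,v,z):
    c=r.calibration(n);ray=np.array([(u-c['cx'])/c['fx'],(v-c['cy'])/c['fy'],1])@c['R'];o=-c['R'].T@c['t']
    return o+ray*(z-o[2])/ray[2]
E
python3 - <<'E'
from h import *
p=cv2.imread('pics/top0.png');c=p[160:275,205:370];cv2.imwrite('pics/c1.png',cv2.resize(c,None,fx=4.8,fy=4.8,interpolation=cv2.INTER_CUBIC))
p=cv2.imread('pics/scene0.png');c=p[180:300,175:375];cv2.imwrite('pics/c2.png',cv2.resize(c,None,fx=4,fy=4,interpolation=cv2.INTER_CUBIC))
d=np.load('pics/top0d.npy');P=pts('top',d)
W=P[165:270,210:365].reshape(-1,3)
for a,b in((145,175),(52,64),(44,52),(30,44),(5,20)):
    m=(W[:,2]>a)&(W[:,2]<b);Q=W[m]
    print(a,b,m.sum(),Q.mean(0).round(1),Q.min(0).round(),Q.max(0).round())
    if m.sum()>20: print(cv2.minAreaRect(Q[:,:2].astype(np.float32)))
E
```

```text
145 175 692 [ 500.6 -110.9  162.5] [ 452. -153.  145.] [554. -65. 174.]
((502.30548095703125, -109.60953521728516), (78.26054382324219, 91.18777465820312), 79.30386352539062)
52 64 576 [548.  172.8  57.3] [ 420. -140.   52.] [659. 220.  64.]
((515.1207885742188, 33.87171936035156), (367.7401428222656, 201.7591552734375), 74.52558135986328)
44 52 207 [545.4 149.1  48.9] [ 421. -134.   44.] [656. 218.  52.]
((525.578125, 32.262176513671875), (351.6515197753906, 219.0201416015625), 81.62728881835938)
30 44 122 [559.2 105.9  36.4] [ 419. -138.   30.] [653. 212.  44.]
((523.2034912109375, 20.523406982421875), (342.60986328125, 225.6632843017578), 76.16631317138672)
5 20 7852 [519.3  -4.3  11.8] [ 342. -260.    5.] [709. 274.  20.]
((525.3377685546875, 4.947784423828125), (359.80255126953125, 533.6936645507812), 0.7744277715682983)
```

View pics/c1.png

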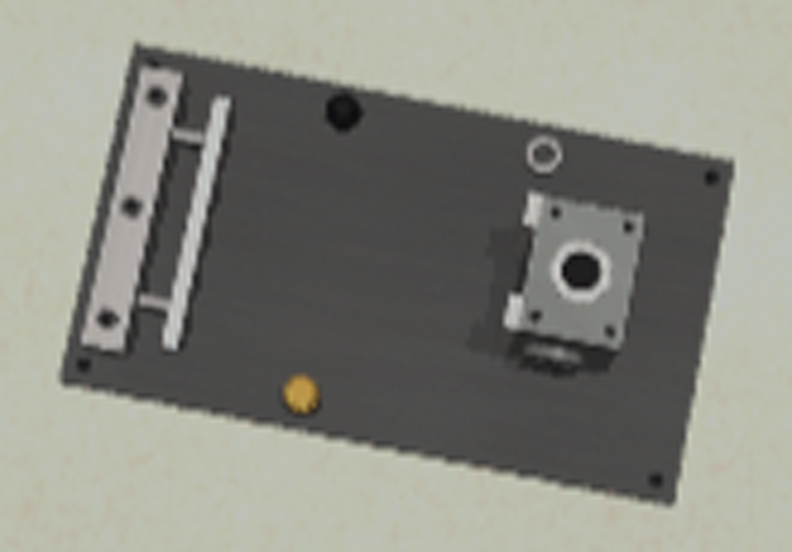

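View pics/c2.png

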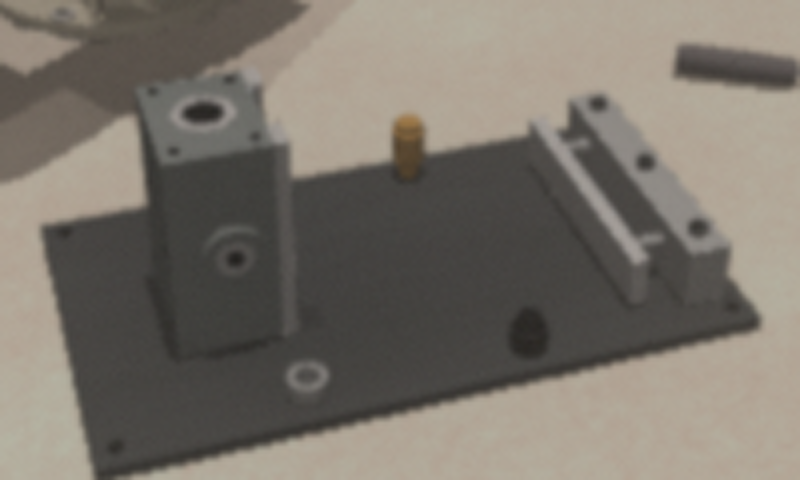

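```bash
python3 - <<'E'
from h import *
g=lambda x,y,z:atz('top',205+x/4.8-.4,160+y/4.8-.4,z)[:2]
def seg(n,a,b,z):
    A=g(*a,z);B=g(*b,z);D=A-B;print(n,A.round(1),B.round(1),'len',np.hypot(*D).round(1),'normal yaw',np.arctan2(D[1],D[0]).round(4)+np.pi/2)
seg('bar front',(183,73),(126,350),57)
seg('strip front',(231,98),(180,350),51)
seg('strip back',(218,97),(164,348),51)
seg('head back',(643,214),(620,346),162)
seg('head rail',(527,190),(504,327),162)
seg('plate left',(137,45),(62,382),12)
seg('plate right',(734,160),(672,503),12)
for n,a in dict(barrel=(301,393,59),knob=(344,112,38),collar=(544,154,26),ring=(581,271,162)).items(): print(n,g(*a).round(1))
for a in((643,214),(620,346),(540,204),(517,332)): print(g(*a,162).round(1))
pl=[(137,45),(734,160),(672,503),(62,382)]
print(np.mean([g(*a,12) for a in pl],0))
for n in ('scene','top'): pass
E
```

```text
bar front [656.  156.3] [460.2 190.5] len 198.8 normal yaw 1.3979963267948965
strip front [639.9 122.6] [461.4 153.8] len 181.2 normal yaw 1.3976963267948965
strip back [640.5 131.8] [462.7 164.9] len 180.9 normal yaw 1.3865963267948966
head back [ 541.2 -153.9] [ 454.4 -138.6] len 88.1 normal yaw 1.3961963267948965
head rail [556.1 -78.3] [465.8 -63.7] len 91.5 normal yaw 1.4099963267948965
plate left [686.8 193.5] [442.3 239.3] len 248.7 normal yaw 1.3855963267948965
plate right [ 608.1 -235.7] [ 363.3 -189.6] len 249.2 normal yaw 1.3846963267948966
barrel [431.9  69.6]
knob [633.8  43.3]
collar [607.8 -98.9]
ring [ 503.1 -113.5]
[ 541.2 -153.9]
[ 454.4 -138.6]
[546.9 -86.8]
[462.7 -72.1]
[525.13138811   1.86361745]
```

>>> jog_arm:
  moves:
    - {"grip":0,"translation":[0,0,0],"twist":[0,0,-0.12]}
    - {"grip":0,"translation":[0,0,0],"twist":[0,0,-0.12]}
    - {"grip":0,"translation":[0,0,0],"twist":[0,0,-0.12]}
    - {"grip":0,"translation":[0,0,0],"twist":[0,0,-0.12]}
    - {"grip":0,"translation":[0,0,0],"twist":[0,0,-0.12]}
    - {"grip":0,"translation":[0,0,0],"twist":[0,0,-0.12]}
    - {"grip":0,"translation":[0,0,0],"twist":[0,0,-0.12]}
    - {"grip":0,"translation":[0,0,0],"twist":[0,0,-0.12]}

```text
clock: 0.77
eef_pos: [258.0, -568.9, 230.8]
tcp_rot: [-3.141, -0.001, 1.392]
contact_force: [0.3, 0.1, 1.2]
opening: 0.496
```

```bash
cat >> h.py <<'E'
YAW=1.385
def go(x,y,z):
    s=r.sense();e=s['eef_pos'];a=s['tcp_rot'][2];d=np.array([x,y,z])-e
    print('t',s['clock'],'eef',e.round(1),'rot',s['tcp_rot'].round(4),'F',s['contact_force'].round(1),'op',round(s['opening'],2))
    print('tool delta',(d[0]*np.cos(a)+d[1]*np.sin(a)).round(1),(d[0]*np.sin(a)-d[1]*np.cos(a)).round(1),(-d[2]).round(1))
E
python3 -c "
from h import *
go(490.5,-176,231)
print(atz('top',409,243,90))"
```

```text
t 0.7667 eef [ 258.  -568.9  230.8] rot [-3.1411e+00 -7.0000e-04  1.3917e+00] F [0.3 0.1 1.2] op 0.5
tool delta 428.0 158.8 -0.2
[ 429.93031197 -388.40687918   90.        ]
```

>>> jog_arm:
  moves:
    - {"grip":0,"translation":[0.036,0.0132,0],"twist":[0,0,0]}
    - {"grip":0,"translation":[0.036,0.0132,0],"twist":[0,0,0]}
    - {"grip":0,"translation":[0.036,0.0132,0],"twist":[0,0,0]}
    - {"grip":0,"translation":[0.036,0.0132,0],"twist":[0,0,0]}
    - {"grip":0,"translation":[0.036,0.0132,0],"twist":[0,0,0]}
    - {"grip":0,"translation":[0.036,0.0132,0],"twist":[0,0,0]}
    - {"grip":0,"translation":[0.036,0.0132,0],"twist":[0,0,0]}
    - {"grip":0,"translation":[0.036,0.0132,0],"twist":[0,0,0]}
    - {"grip":0,"translation":[0.036,0.0132,0],"twist":[0,0,0]}
    - {"grip":0,"translation":[0.036,0.0132,0],"twist":[0,0,0]}

```text
clock: 1.6
eef_pos: [454.5, -237.8, 231.2]
tcp_rot: [-3.141, -0.0, 1.386]
contact_force: [0.8, -0.4, 0.2]
opening: 0.503
```

```bash
python3 -c "
from h import *
go(490.5,-176,137)"
```

```text
t 1.6 eef [ 454.5 -237.8  231.2] rot [-3.1414e+00 -1.0000e-04  1.3857e+00] F [ 0.8 -0.4  0.2] op 0.5
tool delta 67.4 24.0 94.2
```

>>> jog_arm:
  moves:
    - {"grip":0,"translation":[0.022,0.008,0],"twist":[0,0,0]}
    - {"grip":0,"translation":[0.022,0.008,0],"twist":[0,0,0]}
    - {"grip":0,"translation":[0.022,0.008,0],"twist":[0,0,0]}
    - {"grip":0,"translation":[0,0,0.03],"twist":[0,0,0]}
    - {"grip":0,"translation":[0,0,0.03],"twist":[0,0,0]}
    - {"grip":0,"translation":[0,0,0.034],"twist":[0,0,0]}
    - {"grip":0,"translation":[0,0,0],"twist":[0,0,0]}
    - {"grip":0,"translation":[0,0,0],"twist":[0,0,0]}

```text
clock: 2.27
eef_pos: [488.5, -178.6, 136.2]
tcp_rot: [-3.137, -0.001, 1.386]
contact_force: [0.8, -0.9, 0.4]
opening: 0.501
```

```bash
python3 -c "
from h import *
go(495.3,-150.3,137)
p,d=r.grab_frame('scene');cv2.imwrite('pics/s1.png',cv2.resize(p[130:300,145:375,::-1],None,fx=3.4,fy=3.4,interpolation=2))
p,d=r.grab_frame('top');cv2.imwrite('pics/t1.png',cv2.resize(p[160:275,205:370,::-1],None,fx=4.8,fy=4.8,interpolation=2))
"
```

```text
t 2.2667 eef [ 488.5 -178.6  136.2] rot [-3.1373e+00 -7.0000e-04  1.3859e+00] F [ 0.8 -0.9  0.4] op 0.5
tool delta 29.1 1.5 -0.8
```

View pics/s1.png

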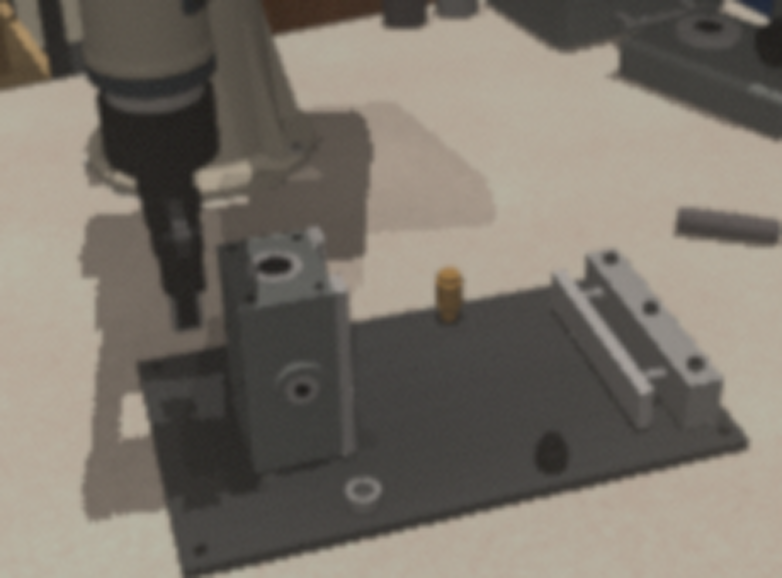

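View pics/t1.png

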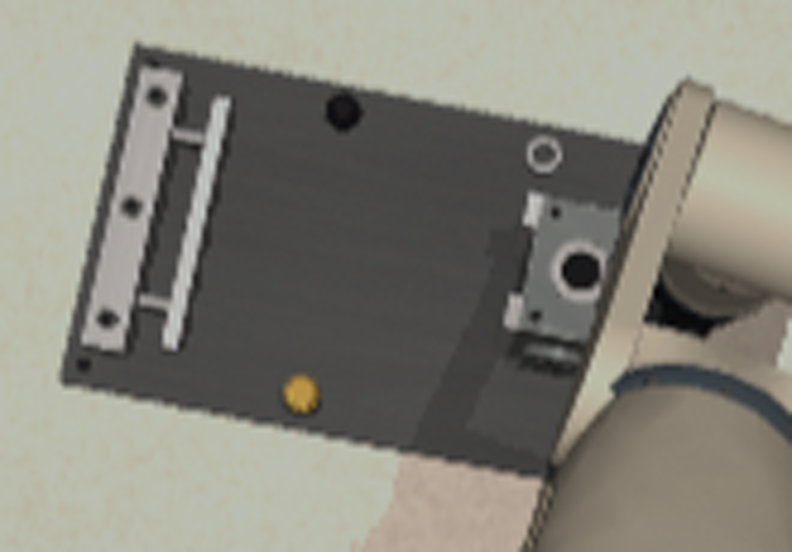

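The fingers, at about (187,320), stand clear behind the casting's back. I'll approach until contact.

>>> jog_arm:
  moves:
    - {"grip":0,"translation":[0.003,0.0015,0],"twist":[0,0,0]}
    - {"grip":0,"translation":[0.003,0,0],"twist":[0,0,0]}
    - {"grip":0,"translation":[0.003,0,0],"twist":[0,0,0]}
    - {"grip":0,"translation":[0.002,0,0],"twist":[0,0,0]}
    - {"grip":0,"translation":[0.002,0,0],"twist":[0,0,0]}
    - {"grip":0,"translation":[0.002,0,0],"twist":[0,0,0]}
    - {"grip":0,"translation":[0.002,0,0],"twist":[0,0,0]}

```text
clock: 2.95
eef_pos: [494.5, -162.5, 137.4]
tcp_rot: [3.141, 0.0, 1.386]
contact_force: [-0.3, 0.5, 0.7]
opening: 0.506
```

>>> jog_arm:
  moves:
    - {"grip":0,"translation":[0.002,0,0],"twist":[0,0,0]}
    - {"grip":0,"translation":[0.002,0,0],"twist":[0,0,0]}
    - {"grip":0,"translation":[0.002,0,0],"twist":[0,0,0]}

```text
clock: 3.2
eef_pos: [495.6, -156.8, 137.3]
tcp_rot: [-3.142, 0.0, 1.386]
contact_force: [-0.6, -4.2, 2.6]
opening: 0.499
```

>>> jog_arm:
  moves:
    - {"grip":0,"translation":[0.0025,0,-0.0012],"twist":[0,0,0]}
    - {"grip":0,"translation":[0.0025,0,-0.0012],"twist":[0,0,0]}
    - {"grip":0,"translation":[0.0025,0,-0.0012],"twist":[0,0,0]}
    - {"grip":0,"translation":[0.0025,0,-0.0012],"twist":[0,0,0]}
    - {"grip":0,"translation":[0.0025,0,-0.0012],"twist":[0,0,0]}
    - {"grip":0,"translation":[0.0025,0,-0.0012],"twist":[0,0,0]}
    - {"grip":0,"translation":[0.0025,0,-0.0012],"twist":[0,0,0]}

```text
clock: 3.78
eef_pos: [498.9, -139.4, 145.9]
tcp_rot: [3.141, -0.0, 1.386]
contact_force: [-1.5, -1.6, 1.9]
opening: 0.502
```

```bash
python3 -c "
from h import *
go(495.3,-150.3,137)
p,d=r.grab_frame('scene');cv2.imwrite('pics/s2.png',cv2.resize(p[130:300,145:375,::-1],None,fx=3.4,fy=3.4,interpolation=2))
"
```

```text
t 3.7833 eef [ 498.9 -139.4  145.9] rot [ 3.1414 -0.      1.3857] F [-1.5 -1.6  1.9] op 0.5
tool delta -11.4 -1.5 8.9
```

View pics/s2.png

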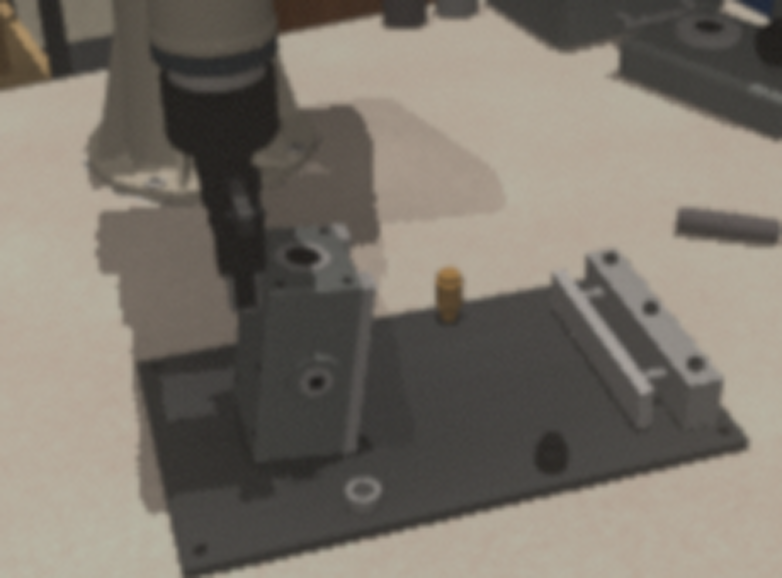

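The casting is tipping: its top has moved forward, and its front foot edge is still near (357,450). Continuing.

>>> jog_arm:
  moves:
    - {"grip":0,"translation":[0.0025,0,-0.001],"twist":[0,0,0]}
    - {"grip":0,"translation":[0.0025,0,-0.001],"twist":[0,0,0]}
    - {"grip":0,"translation":[0.0025,0,-0.001],"twist":[0,0,0]}
    - {"grip":0,"translation":[0.0025,0,-0.001],"twist":[0,0,0]}
    - {"grip":0,"translation":[0.0025,0,-0.0008],"twist":[0,0,0]}
    - {"grip":0,"translation":[0.0025,0,-0.0008],"twist":[0,0,0]}
    - {"grip":0,"translation":[0.0025,0,-0.0008],"twist":[0,0,0]}
    - {"grip":0,"translation":[0.0025,0,-0.0006],"twist":[0,0,0]}
    - {"grip":0,"translation":[0.0025,0,-0.0006],"twist":[0,0,0]}
    - {"grip":0,"translation":[0.0025,0,-0.0006],"twist":[0,0,0]}

```text
clock: 4.67
eef_pos: [503.4, -114.8, 153.9]
tcp_rot: [-3.142, -0.0, 1.386]
contact_force: [0.5, -0.3, 1.8]
opening: 0.499
```

>>> jog_arm:
  moves:
    - {"grip":0,"translation":[0.0025,0,-0.0005],"twist":[0,0,0]}
    - {"grip":0,"translation":[0.0025,0,-0.0005],"twist":[0,0,0]}
    - {"grip":0,"translation":[0.0025,0,-0.0005],"twist":[0,0,0]}
    - {"grip":0,"translation":[0.0025,0,-0.0003],"twist":[0,0,0]}
    - {"grip":0,"translation":[0.0025,0,-0.0003],"twist":[0,0,0]}
    - {"grip":0,"translation":[0.0025,0,0],"twist":[0,0,0]}
    - {"grip":0,"translation":[0.0025,0,0],"twist":[0,0,0]}

```text
clock: 5.25
eef_pos: [506.5, -97.6, 155.9]
tcp_rot: [-3.141, -0.0, 1.386]
contact_force: [-0.1, -0.6, 0.3]
opening: 0.497
```

```bash
python3 -c "
from h import *
go(495.3,-150.3,137)
p,d=r.grab_frame('scene');cv2.imwrite('pics/s3.png',cv2.resize(p[130:300,145:375,::-1],None,fx=3.4,fy=3.4,interpolation=2))
"
```

```text
t 5.25 eef [506.5 -97.6 155.9] rot [-3.1414e+00 -1.0000e-04  1.3857e+00] F [-0.1 -0.6  0.3] op 0.5
tool delta -53.9 -1.3 18.9
```

View pics/s3.png

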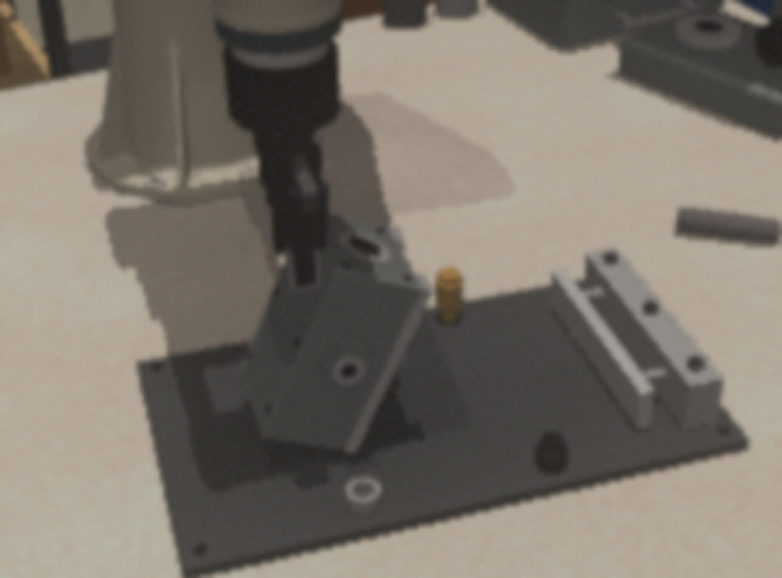

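It is tipped about 24° and near the balance point. A few more mm should do it.

>>> jog_arm:
  moves:
    - {"grip":0,"translation":[0.0025,0,0],"twist":[0,0,0]}
    - {"grip":0,"translation":[0.0025,0,0],"twist":[0,0,0]}
    - {"grip":0,"translation":[0.0025,0,0],"twist":[0,0,0]}
    - {"grip":0,"translation":[0.0025,0,0],"twist":[0,0,0]}
    - {"grip":0,"translation":[0.0025,0,0],"twist":[0,0,0]}
    - {"grip":0,"translation":[0.002,0,0],"twist":[0,0,0]}
    - {"grip":0,"translation":[0.002,0,0],"twist":[0,0,0]}
    - {"grip":0,"translation":[0.002,0,0],"twist":[0,0,0]}
    - {"grip":0,"translation":[0,0,0],"twist":[0,0,0]}
    - {"grip":0,"translation":[0,0,0],"twist":[0,0,0]}

```text
clock: 6.13
eef_pos: [510.0, -79.6, 156.0]
tcp_rot: [-3.142, 0.0, 1.386]
contact_force: [1.0, 0.3, -0.8]
opening: 0.505
```

>>> jog_arm:
  moves:
    - {"grip":0,"translation":[0,0,0],"twist":[0,0,0]}
    - {"grip":0,"translation":[0,0,0],"twist":[0,0,0]}
    - {"grip":0,"translation":[0,0,0],"twist":[0,0,0]}
    - {"grip":0,"translation":[0,0,0],"twist":[0,0,0]}
    - {"grip":0,"translation":[0,0,0],"twist":[0,0,0]}
    - {"grip":0,"translation":[0,0,0],"twist":[0,0,0]}

```text
clock: 6.63
eef_pos: [510.0, -79.7, 156.0]
tcp_rot: [3.142, -0.0, 1.386]
contact_force: [-0.3, 0.7, 0.3]
opening: 0.499
```

```bash
python3 -c "
from h import *
go(495.3,-150.3,137)
p,d=r.grab_frame('scene');cv2.imwrite('pics/s4.png',cv2.resize(p[130:300,145:375,::-1],None,fx=3.4,fy=3.4,interpolation=2))
"
```

```text
t 6.6333 eef [510.  -79.7 156. ] rot [ 3.1416 -0.      1.3857] F [-0.3  0.7  0.3] op 0.5
tool delta -72.1 -1.5 19.0
```

View pics/s4.png

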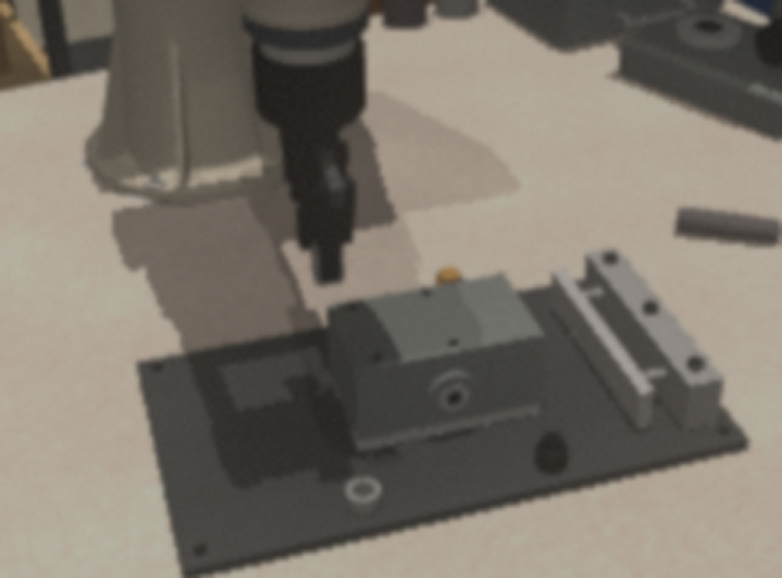

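It fell flat on its rails, with the head pointing at the bar. Backing off and measuring the lay from above.

>>> jog_arm:
  moves:
    - {"grip":0,"translation":[-0.015,0,0],"twist":[0,0,0]}
    - {"grip":0,"translation":[-0.015,0,0],"twist":[0,0,0]}
    - {"grip":0,"translation":[-0.015,0,0],"twist":[0,0,0]}
    - {"grip":0,"translation":[-0.01,0,0],"twist":[0,0,0]}
    - {"grip":0,"translation":[0,0,0],"twist":[0,0,0]}

```text
clock: 7.1
eef_pos: [499.7, -135.1, 156.0]
tcp_rot: [3.141, 0.0, 1.384]
contact_force: [0.9, 0.5, 0.3]
opening: 0.503
```

```bash
python3 -c "
from h import *
go(495.3,-150.3,137)
p,d=r.grab_frame('top');cv2.imwrite('pics/t2.png',cv2.resize(p[160:275,205:370,::-1],None,fx=4.8,fy=4.8,interpolation=2));np.save('pics/t2d.npy',d)
"
```

```text
t 7.1 eef [ 499.7 -135.1  156. ] rot [3.1415e+00 3.0000e-04 1.3844e+00] F [0.9 0.5 0.3] op 0.5
tool delta -15.7 -1.5 19.0
```

View pics/t2.png

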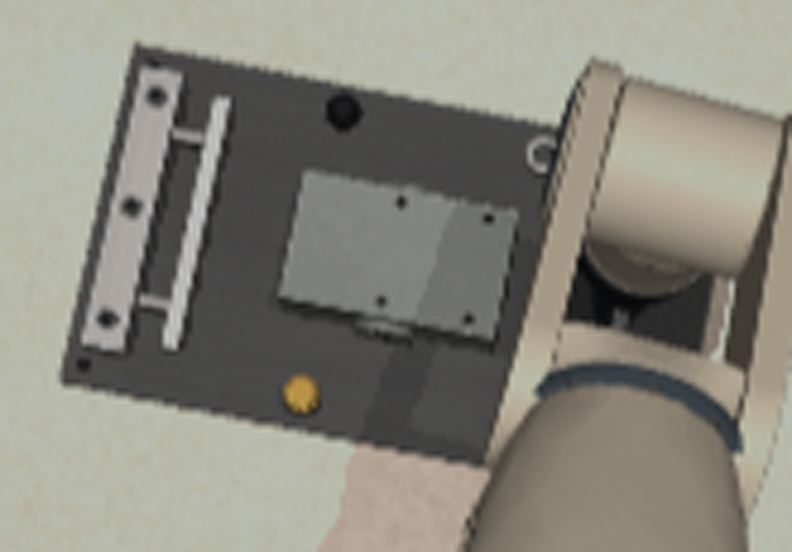

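```bash
python3 - <<'E'
from h import *
g=lambda x,y,z:atz('top',205+x/4.8-.4,160+y/4.8-.4,z)[:2]
c=[(305,170),(519,207),(495,340),(280,298)]
Q=np.array([g(*a,90) for a in c]);print(Q.round(1))
print('head',Q[[0,3]].mean(0),'foot',Q[[1,2]].mean(0))
for a,b in((1,0),(2,3)):
    D=Q[b]-Q[a];print(np.hypot(*D),np.arctan2(D[1],D[0]))
for a,b in((3,0),(2,1)):
    D=Q[b]-Q[a];print(np.hypot(*D),np.arctan2(D[1],D[0])+np.pi/2)
P=pts('top',np.load('pics/t2d.npy'))[190:235,255:320].reshape(-1,3)
W=P[(P[:,2]>80)&(P[:,2]<100)];print(len(W),cv2.minAreaRect(W[:,:2].astype(np.float32)),W.mean(0))
E
```

```text
[[581.5  68.7]
 [557.8 -77.4]
 [466.4 -61.5]
 [493.   84.1]]
head [537.26173841  76.42924994] foot [512.07372684 -69.47966348]
148.08878980231003 1.4100117026373786
148.06056543355177 1.3896919256805873
89.79079727084694 1.3986633076842392
92.79962462053267 1.3983977147596178
1235 ((523.3792114257812, 4.4518890380859375), (150.0821990966797, 91.81602478027344), 80.10569763183594) [522.6193448    4.18418382  90.3463551 ]
```

>>> jog_arm:
  moves:
    - {"grip":0,"translation":[0,0,0.02],"twist":[0,0,-0.009]}
    - {"grip":0,"translation":[0,0,0.025],"twist":[0,0,0]}
    - {"grip":0,"translation":[0,0,0.025],"twist":[0,0,0]}
    - {"grip":0,"translation":[0,0,0.025],"twist":[0,0,0]}
    - {"grip":0,"translation":[0,0,0.021],"twist":[0,0,0]}
    - {"grip":0,"translation":[0.015,0,0],"twist":[0,0,0]}
    - {"grip":0,"translation":[0.015,0,0],"twist":[0,0,0]}
    - {"grip":0,"translation":[0.008,0,0],"twist":[0,0,0]}
    - {"grip":0,"translation":[0,0,0],"twist":[0,0,0]}
    - {"grip":0,"translation":[0,0,0],"twist":[0,0,0]}

```text
clock: 7.98
eef_pos: [506.9, -95.8, 40.2]
tcp_rot: [3.141, 0.0, 1.396]
contact_force: [0.3, -0.5, -0.1]
opening: 0.498
```

```bash
python3 -c "
from h import *
go(511.5,-70,40)
p,d=r.grab_frame('scene');cv2.imwrite('pics/s5.png',cv2.resize(p[130:300,145:375,::-1],None,fx=3.4,fy=3.4,interpolation=2))
"
```

```text
t 7.9833 eef [506.9 -95.8  40.2] rot [3.1410e+00 1.0000e-04 1.3964e+00] F [ 0.3 -0.5 -0.1] op 0.5
tool delta 26.2 0.1 0.2
```

View pics/s5.png

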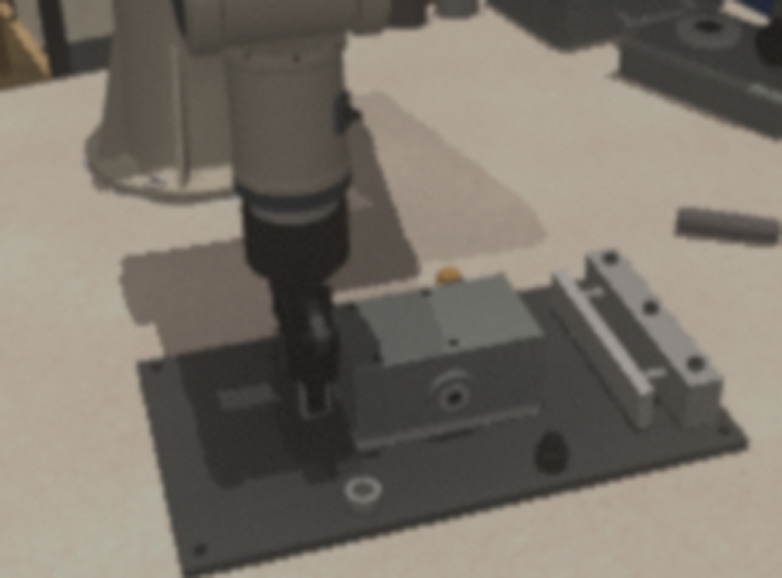

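>>> jog_arm:
  moves:
    - {"grip":0,"translation":[0.003,0,0],"twist":[0,0,0]}
    - {"grip":0,"translation":[0.003,0,0],"twist":[0,0,0]}
    - {"grip":0,"translation":[0.003,0,0],"twist":[0,0,0]}
    - {"grip":0,"translation":[0.002,0,0],"twist":[0,0,0]}
    - {"grip":0,"translation":[0.002,0,0],"twist":[0,0,0]}
    - {"grip":0,"translation":[0.002,0,0],"twist":[0,0,0]}
    - {"grip":0,"translation":[0.002,0,0],"twist":[0,0,0]}
    - {"grip":0,"translation":[0.002,0,0],"twist":[0,0,0]}
    - {"grip":0,"translation":[0.002,0,0],"twist":[0,0,0]}
    - {"grip":0,"translation":[0.002,0,0],"twist":[0,0,0]}

```text
clock: 8.87
eef_pos: [510.5, -73.8, 40.0]
tcp_rot: [-3.142, 0.0, 1.395]
contact_force: [-1.0, -4.8, 1.1]
opening: 0.503
```

>>> jog_arm:
  moves:
    - {"grip":0,"translation":[0.002,0,0],"twist":[0,0,0]}
    - {"grip":0,"translation":[0.002,0,0],"twist":[0,0,0]}
    - {"grip":0,"translation":[0.002,0,0],"twist":[0,0,0]}
    - {"grip":0,"translation":[0.002,0,0],"twist":[0,0,0]}
    - {"grip":0,"translation":[0.002,0,0],"twist":[0,0,0]}

```text
clock: 9.28
eef_pos: [512.4, -63.7, 40.0]
tcp_rot: [3.142, 0.0, 1.395]
contact_force: [-0.3, -4.8, 0.7]
opening: 0.501
```

>>> jog_arm:
  moves:
    - {"grip":0,"translation":[0.003,0,0],"twist":[0,0,0]}
    - {"grip":0,"translation":[0.003,0,0],"twist":[0,0,0]}
    - {"grip":0,"translation":[0.003,0,0],"twist":[0,0,0]}
    - {"grip":0,"translation":[0.003,0,0],"twist":[0,0,0]}
    - {"grip":0,"translation":[0.003,0,0],"twist":[0,0,0]}
    - {"grip":0,"translation":[0.003,0,0],"twist":[0,0,0]}
    - {"grip":0,"translation":[0.003,0,0],"twist":[0,0,0]}
    - {"grip":0,"translation":[0.003,0,0],"twist":[0,0,0]}
    - {"grip":0,"translation":[0.003,0,0],"twist":[0,0,0]}
    - {"grip":0,"translation":[0.003,0,0],"twist":[0,0,0]}

```text
clock: 10.12
eef_pos: [517.5, -34.1, 40.0]
tcp_rot: [-3.141, 0.0, 1.395]
contact_force: [-0.9, -4.4, 2.1]
opening: 0.499
```

```bash
python3 -c "
from h import *
go(511.5,-70,40)
p,d=r.grab_frame('top');cv2.imwrite('pics/t3.png',cv2.resize(p[160:275,205:370,::-1],None,fx=4.8,fy=4.8,interpolation=2));np.save('pics/t3d.npy',d)
p,d=r.grab_frame('scene');cv2.imwrite('pics/s6.png',cv2.resize(p[130:300,145:375,::-1],None,fx=3.4,fy=3.4,interpolation=2))
"
```

```text
t 10.1167 eef [517.5 -34.1  40. ] rot [-3.1414e+00  1.0000e-04  1.3949e+00] F [-0.9 -4.4  2.1] op 0.5
tool delta -36.4 0.4 -0.0
```

View pics/t3.png

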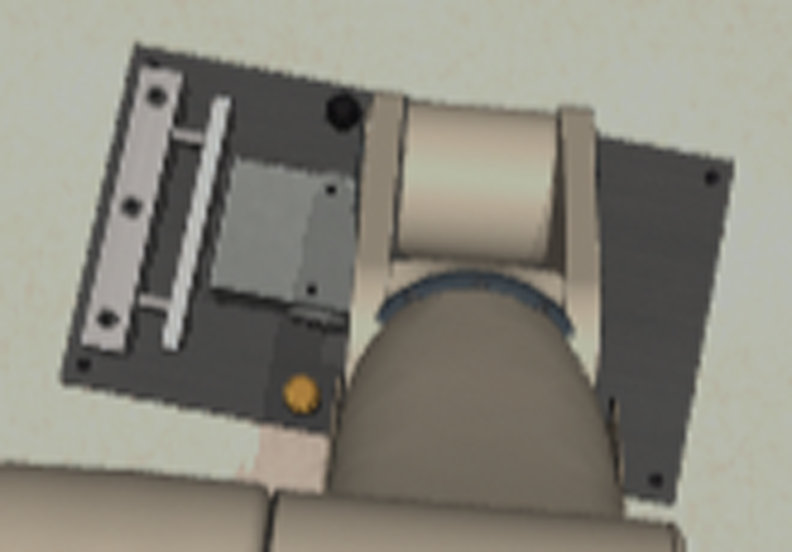

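The head edge, (236,158) to (211,290), is nearing the strip and looks parallel to it. The barrel and knob are clear.

```bash
python3 - <<'E'
from h import *
g=lambda x,y,z:atz('top',205+x/4.8-.4,160+y/4.8-.4,z)[:2]
A=g(236,158,90);B=g(211,290,90);S=g(231,98,51);T=g(180,350,51)
print(A,B,np.arctan2(*(A-B)[::-1])+np.pi/2)
n=np.array([np.cos(1.395),np.sin(1.395)]);print((S-A)@n,(S-B)@n,(T-A)@n,(T-B)@n)
E
```

```text
[589.21252096 116.03250309] [497.87168776 130.94773433] 1.4089328532879488
15.364927728703098 16.65437981770575 14.87152085953744 16.16097294854009
```

>>> jog_arm:
  moves:
    - {"grip":0,"translation":[0.0015,0,0],"twist":[0,0,0]}
    - {"grip":0,"translation":[0.0015,0,0],"twist":[0,0,0]}
    - {"grip":0,"translation":[0.001,0,0],"twist":[0,0,0]}
    - {"grip":0,"translation":[0.001,0,0],"twist":[0,0,0]}
    - {"grip":0,"translation":[0.001,0,0],"twist":[0,0,0]}
    - {"grip":0,"translation":[0.001,0,0],"twist":[0,0,0]}
    - {"grip":0,"translation":[0.001,0,0],"twist":[0,0,0]}
    - {"grip":0,"translation":[0.001,0,0],"twist":[0,0,0]}
    - {"grip":0,"translation":[0.0007,0,0],"twist":[0,0,0]}
    - {"grip":0,"translation":[0.0007,0,0],"twist":[0,0,0]}

```text
clock: 11.05
eef_pos: [519.4, -23.9, 39.9]
tcp_rot: [-3.141, -0.0, 1.395]
contact_force: [-0.4, -5.3, 0.5]
opening: 0.505
```

>>> jog_arm:
  moves:
    - {"grip":0,"translation":[0.0005,0,0],"twist":[0,0,0]}
    - {"grip":0,"translation":[0.0005,0,0],"twist":[0,0,0]}

```text
clock: 11.22
eef_pos: [519.6, -23.0, 40.0]
tcp_rot: [-3.142, -0.0, 1.395]
contact_force: [-1.4, -3.9, 0.3]
opening: 0.498
```

>>> jog_arm:
  moves:
    - {"grip":0,"translation":[0.0005,0,0],"twist":[0,0,0]}
    - {"grip":0,"translation":[0.0005,0,0],"twist":[0,0,0]}

```text
clock: 11.38
eef_pos: [519.7, -22.0, 40.0]
tcp_rot: [-3.142, -0.0, 1.395]
contact_force: [-1.0, -4.3, -0.2]
opening: 0.5
```

>>> jog_arm:
  moves:
    - {"grip":0,"translation":[0.0005,0,0],"twist":[0,0,0]}
    - {"grip":0,"translation":[0.0005,0,0],"twist":[0,0,0]}

```text
clock: 11.55
eef_pos: [519.9, -21.0, 39.9]
tcp_rot: [-3.141, -0.0, 1.395]
contact_force: [-1.0, -4.4, -0.3]
opening: 0.501
```

>>> jog_arm:
  moves:
    - {"grip":0,"translation":[0.0005,0,0],"twist":[0,0,0]}
    - {"grip":0,"translation":[0.0005,0,0],"twist":[0,0,0]}

```text
clock: 11.72
eef_pos: [520.1, -20.1, 40.0]
tcp_rot: [-3.141, 0.0, 1.395]
contact_force: [-1.2, -6.8, 0.4]
opening: 0.5
```

>>> jog_arm:
  moves:
    - {"grip":0,"translation":[0.0004,0,0],"twist":[0,0,0]}

```text
clock: 11.8
eef_pos: [520.0, -19.9, 40.0]
tcp_rot: [-3.141, 0.0, 1.395]
contact_force: [-1.3, -8.2, 0.7]
opening: 0.502
```

```bash
python3 -c "
from h import *
s=r.sense();print(s['wrist_torque'],s['contact_force'])
c=p=None
p,d=r.grab_frame('top');cv2.imwrite('pics/t4.png',cv2.resize(p[170:255,220:310,::-1],None,fx=7,fy=7,interpolation=2))
p,d=r.grab_frame('scene');cv2.imwrite('pics/s7.png',cv2.resize(p[190:290,255:375,::-1],None,fx=6,fy=6,interpolation=2))
s=r.sense();print(s['wrist_torque'],s['contact_force'])
"
```

```text
[-0.98065829  0.20881048 -0.07947144] [-1.2697199  -8.23773291  0.71560121]
[-0.76022279  0.18119727 -0.04668737] [-0.95833416 -5.94657216 -0.36653331]
```

View pics/t4.png

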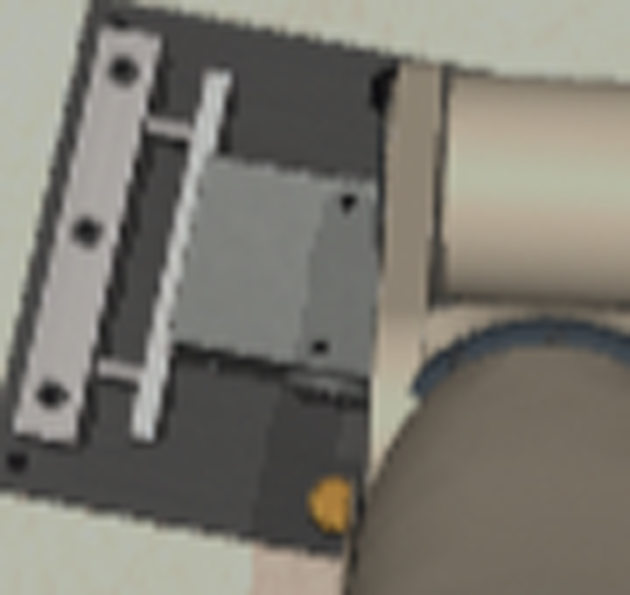

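View pics/s7.png

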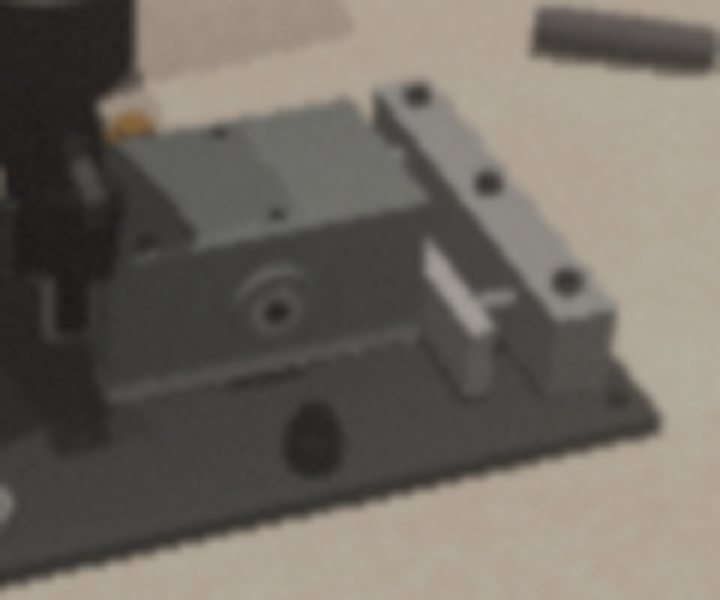

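>>> jog_arm:
  moves:
    - {"grip":0,"translation":[0.0003,0,0],"twist":[0,0,0]}

```text
clock: 11.98
eef_pos: [520.0, -19.8, 40.0]
tcp_rot: [-3.141, 0.001, 1.395]
contact_force: [-2.3, -9.1, 1.5]
opening: 0.505
```

```bash
cat >> h.py <<'E'
def ft():
    s=r.sense();f=s['contact_force'];t=s['wrist_torque']
    print('F',f.round(2),'T',t.round(3),'pos',s['eef_pos'].round(2),'yaw',s['tcp_rot'][2].round(4),'off',(1e3*t[2]/f[1]).round(1),'t',s['clock'])
E
python3 -c "
from h import *
ft()
for i in range(3): r.grab_frame('top');ft()"
```

```text
F [-2.27 -9.11  1.5 ] T [-1.066  0.206 -0.084] pos [520.03 -19.82  39.98] yaw 1.3949 off 9.2 t 11.9833
F [-0.82 -8.12  1.17] T [-0.914  0.157 -0.109] pos [519.98 -19.79  39.98] yaw 1.3949 off 13.4 t 12.0333
F [-1.89 -6.87  1.01] T [-0.916  0.195 -0.115] pos [519.97 -19.79  39.97] yaw 1.3948 off 16.7 t 12.0833
F [-1.4  -6.89  1.21] T [-0.938  0.222 -0.136] pos [520.   -19.8   39.96] yaw 1.3948 off 19.8 t 12.1333
```

>>> jog_arm:
  moves:
    - {"grip":0,"translation":[0,0,0],"twist":[0,0,0.005]}

```text
clock: 12.22
eef_pos: [519.8, -19.8, 39.9]
tcp_rot: [-3.141, 0.001, 1.39]
contact_force: [-2.6, -6.4, 2.1]
opening: 0.499
```

```bash
python3 -c "
from h import *
ft()
for i in range(3): r.grab_frame('top');ft()"
```

```text
F [-2.59 -6.41  2.06] T [-0.815  0.377  0.203] pos [519.78 -19.77  39.92] yaw 1.3901 off -31.7 t 12.2167
F [-1.53 -6.29  1.14] T [-0.792  0.333  0.214] pos [519.72 -19.74  39.92] yaw 1.3897 off -34.0 t 12.2667
F [-2.44 -5.42  1.43] T [-0.78   0.304  0.209] pos [519.73 -19.71  39.93] yaw 1.3902 off -38.5 t 12.3167
F [-3.12 -6.67  0.96] T [-0.754  0.346  0.229] pos [519.72 -19.72  39.91] yaw 1.3903 off -34.3 t 12.3667
```

>>> jog_arm:
  moves:
    - {"grip":0,"translation":[0.0003,0,0],"twist":[0,0,0.002]}

```text
clock: 12.45
eef_pos: [519.5, -19.6, 39.9]
tcp_rot: [-3.14, 0.001, 1.389]
contact_force: [-4.3, -8.2, 2.5]
opening: 0.499
```

```bash
python3 -c "
from h import *
ft()
for i in range(3): r.grab_frame('top');ft()"
```

```text
F [-4.26 -8.22  2.48] T [-1.07   0.526  0.32 ] pos [519.54 -19.56  39.89] yaw 1.3886 off -38.9 t 12.45
F [-3.18 -7.11  2.36] T [-0.943  0.438  0.272] pos [519.49 -19.53  39.91] yaw 1.3884 off -38.3 t 12.5
F [-2.59 -8.53  2.03] T [-0.91   0.467  0.237] pos [519.5  -19.53  39.88] yaw 1.3886 off -27.8 t 12.55
F [-3.31 -7.99  1.59] T [-0.883  0.484  0.282] pos [519.55 -19.55  39.92] yaw 1.3886 off -35.3 t 12.6
```

>>> jog_arm:
  moves:
    - {"grip":0,"translation":[-0.003,0,0],"twist":[0,0,-0.002]}
    - {"grip":0,"translation":[-0.005,0.0005,0],"twist":[0,0,0]}
    - {"grip":1,"translation":[0,0,0],"twist":[0,0,0]}
    - {"grip":1,"translation":[0,0,0],"twist":[0,0,0]}
    - {"grip":1,"translation":[0,0,0],"twist":[0,0,0]}
    - {"grip":1,"translation":[0,0,0],"twist":[0,0,0]}
    - {"grip":1,"translation":[0,0,0],"twist":[0,0,0]}
    - {"grip":1,"translation":[0,0,0],"twist":[0,0,0]}

```text
clock: 13.27
eef_pos: [519.4, -27.0, 40.0]
tcp_rot: [3.142, -0.0, 1.39]
contact_force: [0.2, 0.5, -0.4]
opening: -0.001
```

```bash
python3 -c "
from h import *
ft()
im=[];
for i in range(3): p,d=r.grab_frame('top');im.append(p.astype(float));ft()
m=np.mean(im,0);np.save('pics/m5.npy',m)
cv2.imwrite('pics/t5.png',cv2.resize(m[170:255,220:310,::-1].astype(np.uint8),None,fx=7,fy=7,interpolation=2))
"
```

```text
F [ 0.18  0.48 -0.39] T [-0.05   0.016 -0.002] pos [519.36 -26.97  40.  ] yaw 1.3899 off -3.2 t 13.2667
F [ 0.37 -0.49 -0.15] T [-0.038  0.004  0.027] pos [519.34 -26.97  39.98] yaw 1.3899 off -54.5 t 13.3167
F [-0.53 -0.22  0.05] T [ 0.033 -0.018  0.008] pos [519.35 -26.98  39.99] yaw 1.3899 off -36.1 t 13.3667
F [-0.79 -1.15 -0.34] T [ 0.042 -0.004  0.019] pos [519.33 -27.    39.98] yaw 1.3899 off -16.4 t 13.4167
```

View pics/t5.png

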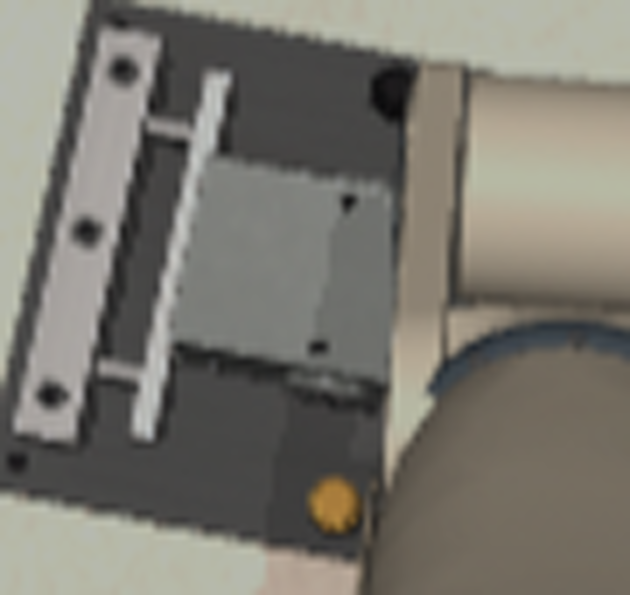

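>>> jog_arm:
  moves:
    - {"grip":1,"translation":[0.002,-0.0002,0],"twist":[0,0,0]}
    - {"grip":1,"translation":[0.001,0,0],"twist":[0,0,0]}
    - {"grip":1,"translation":[0.001,0,0],"twist":[0,0,0]}
    - {"grip":1,"translation":[0.001,0,0],"twist":[0,0,0]}

```text
clock: 13.75
eef_pos: [520.1, -22.0, 40.0]
tcp_rot: [3.142, -0.0, 1.39]
contact_force: [0.1, 0.4, 0.1]
opening: -0.0
```

>>> jog_arm:
  moves:
    - {"grip":1,"translation":[0.0005,0,0],"twist":[0,0,0]}
    - {"grip":1,"translation":[0.0005,0,0],"twist":[0,0,0]}

```text
clock: 13.92
eef_pos: [520.2, -21.0, 40.0]
tcp_rot: [3.142, -0.0, 1.39]
contact_force: [-0.2, 0.7, 0.6]
opening: 0.001
```

>>> jog_arm:
  moves:
    - {"grip":1,"translation":[0.0005,0,0],"twist":[0,0,0]}

```text
clock: 14.0
eef_pos: [520.3, -20.6, 40.0]
tcp_rot: [3.142, -0.0, 1.39]
contact_force: [0.1, 0.6, 0.3]
opening: -0.002
```

>>> jog_arm:
  moves:
    - {"grip":1,"translation":[0.0005,0,0],"twist":[0,0,0]}
    - {"grip":1,"translation":[0.0003,0,0],"twist":[0,0,0]}

```text
clock: 14.17
eef_pos: [520.4, -19.9, 40.0]
tcp_rot: [-3.142, 0.0, 1.39]
contact_force: [-1.0, -2.6, 1.0]
opening: -0.003
```

>>> jog_arm:
  moves:
    - {"grip":1,"translation":[0.0003,0,0],"twist":[0,0,0]}

```text
clock: 14.25
eef_pos: [520.4, -19.9, 40.0]
tcp_rot: [-3.142, 0.001, 1.39]
contact_force: [-1.7, -6.4, 0.6]
opening: -0.004
```

>>> jog_arm:
  moves:
    - {"grip":1,"translation":[0.0003,0,0],"twist":[0,0,0]}

```text
clock: 14.33
eef_pos: [520.4, -19.9, 40.0]
tcp_rot: [-3.142, 0.001, 1.39]
contact_force: [-1.5, -8.5, 1.3]
opening: -0.002
```

>>> jog_arm:
  moves:
    - {"grip":1,"translation":[0.0003,0,0],"twist":[0,0,0]}
    - {"grip":1,"translation":[0,0,0],"twist":[0,0,0]}

```text
clock: 14.5
eef_pos: [520.3, -19.8, 40.0]
tcp_rot: [-3.141, 0.001, 1.39]
contact_force: [-1.4, -7.0, 1.4]
opening: 0.003
```

```bash
python3 -c "
from h import *
ft()"
```

```text
F [-1.35 -6.97  1.35] T [-0.946  0.208 -0.018] pos [520.27 -19.75  39.97] yaw 1.3901 off 2.6 t 14.5
```

>>> jog_arm:
  moves:
    - {"grip":1,"translation":[0.0003,0,0],"twist":[0,0,0]}
    - {"grip":1,"translation":[0.0003,0,0],"twist":[0,0,0]}

```text
clock: 14.67
eef_pos: [520.2, -19.5, 40.0]
tcp_rot: [-3.141, 0.001, 1.39]
contact_force: [-2.2, -9.9, 3.0]
opening: 0.0
```

>>> jog_arm:
  moves:
    - {"grip":1,"translation":[0.0003,0,0],"twist":[0,0,0]}
    - {"grip":1,"translation":[0,0,0],"twist":[0,0,0]}

```text
clock: 14.83
eef_pos: [520.1, -19.3, 40.0]
tcp_rot: [-3.141, 0.002, 1.39]
contact_force: [-3.1, -11.9, 2.3]
opening: -0.001
```

>>> jog_arm:
  moves:
    - {"grip":1,"translation":[0.0001,0,0],"twist":[0,0,0]}
    - {"grip":1,"translation":[0,0,0],"twist":[0,0,0]}
    - {"grip":1,"translation":[0,0,0],"twist":[0,0,0]}

```text
clock: 15.08
eef_pos: [520.1, -19.3, 40.0]
tcp_rot: [-3.141, 0.002, 1.39]
contact_force: [-3.3, -11.7, 2.8]
opening: 0.001
```

>>> jog_arm:
  moves:
    - {"grip":1,"translation":[0.0001,0,0],"twist":[0,0,0]}
    - {"grip":1,"translation":[0,0,0],"twist":[0,0,0]}
    - {"grip":1,"translation":[0,0,0],"twist":[0,0,0]}
    - {"grip":1,"translation":[0,0,0],"twist":[0,0,0]}

```text
clock: 15.42
eef_pos: [520.1, -19.3, 40.0]
tcp_rot: [-3.141, 0.002, 1.39]
contact_force: [-3.1, -11.5, 2.1]
opening: -0.001
```

```bash
python3 -c "
from h import *
ft()"
```

```text
F [ -3.14 -11.53   2.1 ] T [-1.456  0.332 -0.089] pos [520.12 -19.27  40.  ] yaw 1.3901 off 7.7 t 15.4167
```

>>> jog_arm:
  moves:
    - {"grip":1,"translation":[0,0,0],"twist":[0,0,0]}
    - {"grip":1,"translation":[0,0,0],"twist":[0,0,0]}
    - {"grip":1,"translation":[0,0,0],"twist":[0,0,0]}
    - {"grip":1,"translation":[0,0,0],"twist":[0,0,0]}
    - {"grip":1,"translation":[0,0,0],"twist":[0,0,0]}
    - {"grip":1,"translation":[0,0,0],"twist":[0,0,0]}

```text
clock: 15.92
eef_pos: [520.1, -19.2, 40.0]
tcp_rot: [-3.141, 0.002, 1.39]
contact_force: [-2.4, -11.6, 3.0]
opening: 0.004
```

>>> jog_arm:
  moves:
    - {"grip":1,"translation":[0.0002,0,0],"twist":[0,0,0]}
    - {"grip":1,"translation":[0,0,0],"twist":[0,0,0]}
    - {"grip":1,"translation":[0,0,0],"twist":[0,0,0]}

```text
clock: 16.17
eef_pos: [520.1, -19.1, 40.0]
tcp_rot: [-3.141, 0.002, 1.39]
contact_force: [-3.4, -12.4, 2.8]
opening: -0.002
```

>>> jog_arm:
  moves:
    - {"grip":1,"translation":[0,0,0],"twist":[0,0,0]}
    - {"grip":1,"translation":[0,0,0],"twist":[0,0,0]}
    - {"grip":1,"translation":[0,0,0],"twist":[0,0,0]}
    - {"grip":1,"translation":[0,0,0],"twist":[0,0,0]}
    - {"grip":1,"translation":[0,0,0],"twist":[0,0,0]}
    - {"grip":1,"translation":[0,0,0],"twist":[0,0,0]}
    - {"grip":1,"translation":[0,0,0],"twist":[0,0,0]}
    - {"grip":1,"translation":[0,0,0],"twist":[0,0,0]}
    - {"grip":1,"translation":[0,0,0],"twist":[0,0,0]}
    - {"grip":1,"translation":[0,0,0],"twist":[0,0,0]}

```text
clock: 17.0
eef_pos: [520.1, -19.1, 40.0]
tcp_rot: [-3.141, 0.002, 1.39]
contact_force: [-3.1, -12.4, 3.1]
opening: -0.003
```

```bash
python3 -c "
from h import *
ft()"
```

```text
F [ -3.12 -12.42   3.15] T [-1.514  0.354 -0.075] pos [520.09 -19.14  39.99] yaw 1.3901 off 6.1 t 17.0
```

>>> jog_arm:
  moves:
    - {"grip":1,"translation":[-0.0005,0,0],"twist":[0,0,0]}
    - {"grip":1,"translation":[-0.0005,0,0],"twist":[0,0,0]}
    - {"grip":1,"translation":[-0.001,0,0],"twist":[0,0,0]}
    - {"grip":1,"translation":[-0.005,0,0],"twist":[0,0,0]}
    - {"grip":1,"translation":[-0.015,0,0],"twist":[0,0,0]}
    - {"grip":1,"translation":[-0.025,0,0],"twist":[0,0,0]}
    - {"grip":1,"translation":[-0.025,0,0],"twist":[0,0,0]}
    - {"grip":1,"translation":[-0.025,0,0],"twist":[0,0,0]}
    - {"grip":1,"translation":[0,0,0],"twist":[0,0,0]}

```text
clock: 17.75
eef_pos: [503.0, -116.2, 40.1]
tcp_rot: [3.141, 0.001, 1.388]
contact_force: [0.6, 0.3, -0.3]
opening: 0.0
```

```bash
python3 -c "
from h import *
ft()
im=[];im2=[]
for i in range(6): p,d=r.grab_frame('top');im.append(p.astype(float));p,d2=r.grab_frame('scene');im2.append(p.astype(float))
m=np.mean(im,0);np.save('pics/m6.npy',m);np.save('pics/d6.npy',d)
m2=np.mean(im2,0);np.save('pics/n6.npy',m2)
cv2.imwrite('pics/t6.png',cv2.resize(m[170:255,220:310,::-1].astype(np.uint8),None,fx=7,fy=7,interpolation=2))
cv2.imwrite('pics/s8.png',cv2.resize(m2[190:290,255:375,::-1].astype(np.uint8),None,fx=6,fy=6,interpolation=2))
"
```

```text
F [ 0.58  0.3  -0.27] T [ 0.019 -0.017 -0.002] pos [ 503.01 -116.15   40.07] yaw 1.3881 off -8.2 t 17.75
```

View pics/t6.png

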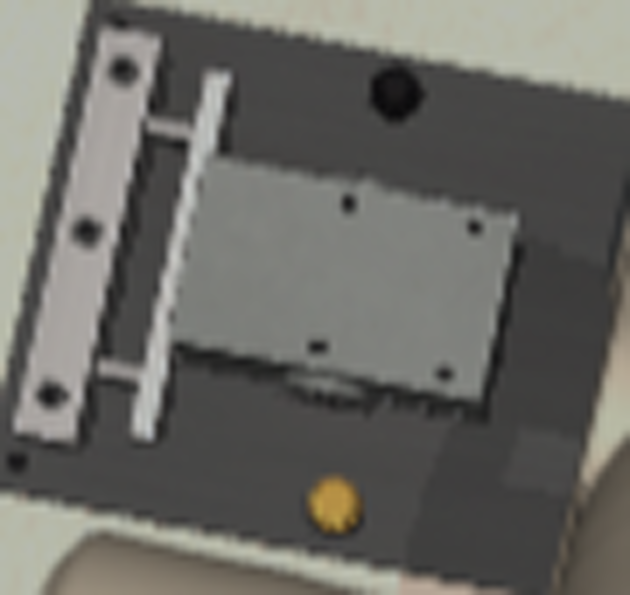

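View pics/s8.png

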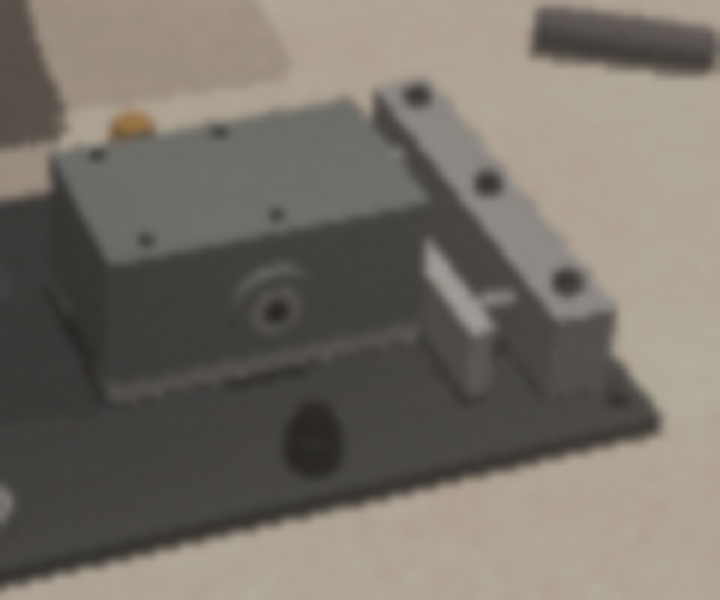

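```bash
python3 - <<'E'
from h import *
from scipy.ndimage import map_coordinates
m=np.load('pics/m6.npy').mean(2)
def edge(a,b,z,w=3,trim=.1):
    a=np.array(a)/7-.43+[220,170];b=np.array(b)/7-.43+[220,170]
    t=(b-a)/np.hypot(*(b-a));n=np.array([-t[1],t[0]]);N=60;s=np.linspace(-w,w,61);pt=[]
    for k in np.linspace(trim,1-trim,N):
        q=a+(b-a)*k+s[:,None]*n
        v=map_coordinates(m,[q[:,1],q[:,0]],order=1)
        gr=abs(np.gradient(v)); gr[gr<gr.max()*.4]=0
        pt.append(a+(b-a)*k+n*(gr*s).sum()/gr.sum())
    W=np.array([atz('top',*p,z)[:2] for p in pt]).astype(np.float32)
    l=cv2.fitLine(W,cv2.DIST_HUBER,0,.1,.001).ravel()
    res=(W-l[2:])@[-l[1],l[0]]
    ang=np.arctan2(l[1],l[0])%np.pi
    return ang,l[2:],res.std()
H=np.pi/2
for n,a,b,z,off in [('foot',(518,215),(482,402),90,H),('side far',(225,157),(515,215),90,0),('side near',(180,345),(480,402),90,0),
  ('bar back',(100,35),(15,430),57,H),('bar front',(160,38),(76,438),57,H),('strip back',(207,75),(133,435),51,H),('plateL',(95,5),(5,440),12,H),('strip front up',(231,75),(216,150),51,H),('strip front low',(176,360),(157,436),51,H)]:
    A,c,s=edge(a,b,z);print(n,(A-off if A>off else A+off).round(4),c.round(1),'res',s.round(2))
d=np.load('pics/d6.npy');P=pts('top',d)[180:240,235:300].reshape(-1,3);W=P[(P[:,2]>83)&(P[:,2]<100)]
rc=cv2.minAreaRect(W[:,:2].astype(np.float32));print(rc,np.radians(rc[2]),W[:,2].mean())
E
```

```text
foot 1.3965 [516.7  -5.9] res 0.7
side far 1.3789 [577.9  56.8] res 1.5
side near 1.3918 [489.8  74.1] res 1.8
bar back 1.3985 [561.7 207.1] res 1.53
bar front 1.3891 [558.1 175.2] res 1.11
strip back 1.4115 [551.3 148.8] res 2.32
plateL 1.387 [598.1 208.5] res 0.69
strip front up 1.4172 [619.  127.8] res 0.57
strip front low 1.3647 [482.5 152.9] res 0.51
((533.069580078125, 66.69715881347656), (149.72206115722656, 90.93670654296875), 79.55691528320312) 1.3885301144220916 90.52997495624014
```

>>> jog_arm:
  moves:
    - {"grip":1,"translation":[-0.01,0,-0.03],"twist":[0,0,0]}
    - {"grip":1,"translation":[-0.01,0,-0.035],"twist":[0,0,0]}
    - {"grip":1,"translation":[-0.01,0,-0.035],"twist":[0,0,0]}
    - {"grip":1,"translation":[-0.03,0,-0.025],"twist":[0,0,0]}
    - {"grip":1,"translation":[-0.03,0,-0.025],"twist":[0,0,0]}
    - {"grip":1,"translation":[-0.03,0,0],"twist":[0,0,0]}
    - {"grip":1,"translation":[0,0,0],"twist":[0,0,0]}
    - {"grip":1,"translation":[0,0,0],"twist":[0,0,0]}

```text
clock: 19.02
eef_pos: [481.5, -232.3, 190.3]
tcp_rot: [3.141, 0.0, 1.387]
contact_force: [0.1, 0.3, -0.9]
opening: 0.002
```

```bash
python3 -c "
from h import *
ft()
p,d=r.grab_frame('top');cv2.imwrite('pics/t7.png',cv2.resize(p[160:275,205:370,::-1],None,fx=4.8,fy=4.8,interpolation=2))
"
```

```text
F [ 0.13  0.31 -0.93] T [ 0.052 -0.024  0.001] pos [ 481.5  -232.27  190.32] yaw 1.3873 off 3.7 t 19.0167
```

View pics/t7.png

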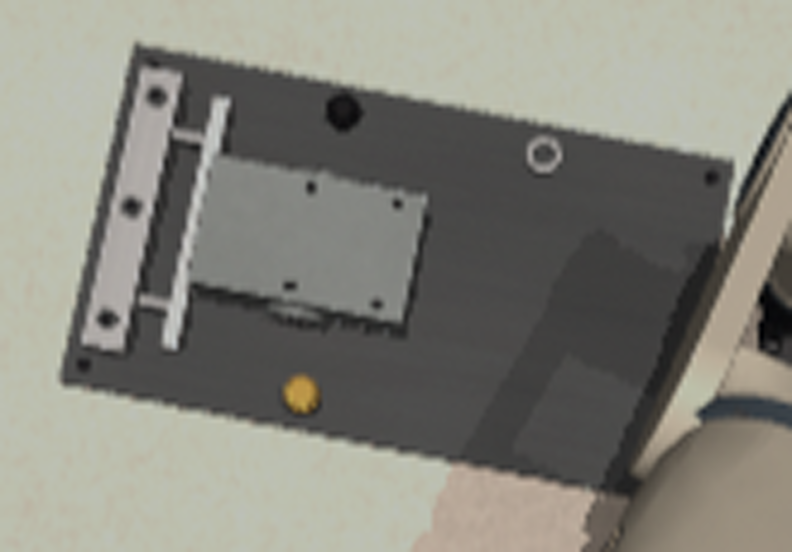

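The knob (344,112), collar (544,154) and barrel (301,393) are exactly where they started. The casting lies square against the strip, and the arm is clear.

```bash
python3 -c "
from rig import r
print(r.sign_off())"
```

```text
the job is handed in; nothing more can be done
None
```

The casting now lies on its rails with its head end flush against the sprung facing strip, as far as I could measure, and I handed the job in at about 19 s.

- **Tipping:** I pushed it high on the painted back, and it fell flat on its rails towards the stop bar.
- **Sliding:** I pushed the foot face with both fingers, meeting about 4.5–5 N of friction. I felt the strip as the force rose with the TCP at about y = -20 mm.
- **Pressing home:** I pushed at mid-width with the fingers shut. The force held at about 12 N and then about 13 N for roughly 2 s in total. The highest reading I saw was about 13 N.
- **Force at the strip:** the tool force includes plate friction. From the 0.8–1 mm it gave, I judge the strip itself took about 6–8 N.

**Last checks**
- The wrist force was near zero after I backed the gripper off.
- The collar, knob and barrel were at the same pixels as in the first picture. I did not re-measure the driver, jar or small housing, but nothing went near them.
- **Squareness:** the casting's foot edge read a yaw of about 1.397 rad and its depth outline 1.389. The two parts of the strip's front edge together gave about 1.389, and the bar's edges 1.389–1.399.
- The casting's side edges (1.379 and 1.392 rad) and the strip's shorter edge segments (1.365–1.417) disagreed with these by more. That scatter is fit noise, so squareness is confirmed only to about 0.01 rad. I saw no gap at the strip.

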